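# Close up the air filter: snap its drain cover shut, key the knurled cap and hold it home

## Robot

A 7-joint arm with a two-finger parallel gripper is mounted at the origin on a cart in front of the work surface, level with it; the furniture and walls round the work are solid. World frame = base frame: x ahead of the robot, y to its left, z up, the work surface at z = 0. Lengths are in m, angles in rad, forces in N, time in s.
With the tool pointing down it reaches from about 0.425 to 0.875 m from the base axis. Payload 8.4 kg.
Tool frame: the origin (TCP) lies midway between the tips of the shut fingers; the grasp point (between the pads) lies 19 mm behind it; x points along the fingers, y is the direction in which the jaws open and shut, and the axes are right-handed (so a half turn about x gives the same grasp; the last joint's range is limited). The gripper opens to 87 mm and grips with 3 to 60 N. Pads are 19 mm wide; open, the fingers measure 117 mm over their backs; the gripper's body (75 mm by 190 mm) begins 51 mm behind the grasp point.
Start: joints at [-1.435, 0.333, 0.04, 1.465, -0.013, 1.343, -0.059], TCP at [0.151, 0.632, 0.196] pointing down, gripper open.
Joint ranges: [-2.58, 2.58], [-0.38, 2.09], [-1.3, 1.39], [0.25, 2.4], [-1.5, 4.64], [0.08, 2.09], [-2.65, 2.65]. Speed limits (rad/s): [2.22, 2.22, 2.79, 2.79, 3.14, 3.14, 3.14].

## Interface

Orientations are given as a rotation vector (axis times angle).
In Python, from station import * gives the robot as it stands. The module is installed in compiled form; this text tells all that it offers.
- The arm moves only by the tool move_arm, never from a script. Its argument "series" is a list of rows, each a list of 7 numbers: the shift along the tool's x, y, z in m, then the turn, a rotation vector about the tool's x, y, z in degrees, then the opening, from 0 (shut) to 1 (fully open). In form: [[tx, ty, tz, rx, ry, rz, claw], ...]. A call has 1 to 12 rows; each row shifts and turns the pose as measured when the row begins, along the tool's axes as they then stand; what a row does not reach is not made up. A row lasts 1/12 s, in which the tool goes at most 41.7 mm and 7.16 degrees, less where a joint would pass 70% of its speed; a pose out of reach is approached as far as the arm can. A call with a gripper value outside its range is refused whole. The fingers move at their own pace and stop on an object; "grip_force" is the grip in N (left out, the last holds). Time passes only in rows, so rows that do not move let the fingers close. It gives the time, the measured TCP pose, the force and the opening at its end, in the units of the state.
- read_state(): the state, without advancing time (a new reading comes with each control period).
- grab_frame(name): name is "scene" or "top" or "wrist"; returns a dict with "color" (480x640x3 uint8, blue, green, red), "fx", "fy", "cx", "cy" (pixels), "origin" and "attitude" of the camera in the world; the wrist camera has in their place "hand_eye" (4x4, takes a point from camera to tool coordinates, whose origin is the TCP and whose axes are the tool frame's). Camera axes: x right, y up, looking along -z (the intrinsics and any distortion apply to the point x, -y, -z); pixel columns grow to the right and rows downward; lengths in m; the calibration is good to about 2 mm. A picture is of the moment at which its call begins: read the wrist's pose just before it. There is no depth.
- hand_in(): hands the job in, once; it reports no verdict.
The state is a dict: "clock": time; "joints": joint angles; "joint_velocities": joint speeds; "joint_efforts": joint torques, N m; "tcp_pos": TCP position; "orientation": TCP orientation; "contact_force": force on the tool from outside, world axes, zero at the start; "wrist_torque": the same for the moment, N m; "finger_gap": finger opening in m.
Only numpy, scipy, OpenCV 4.12 (cv2) and the standard library are available. Lean on these libraries where they do the work, as an engineer would, in place of code of your own. Each camera call takes 0.05 s, during which the arm holds its last target.

## Task

Close up the air filter unit on the bench: press its hinged drain cover down until the catch holds it shut by itself, then turn the knurled cap on its post until its hidden keyways drop over the pins, and push it fully home against the spring. Do not lift the cap off its post, and leave the other things on the bench where they are. Finish still holding the cap pushed fully home with the gripper, ready for the locking screw: do not let go, it springs up.

Things in the scene. Friction and masses are not known exactly. Their poses are not given: they have to be found in the camera images.
- filter_unit: Air filter unit, fixed to the bench: grey base plate, 15 mm high, reaching x -52..52 and y -170..+56 mm in its frame. Origin on the bench on the axis of the cap's post (36 mm diameter, top 51 mm up, hidden under the cap); z up. The cover bay is an open box 64 x 64 mm, rim 40 mm above the bench, centred at y = -128 mm; its cover is hinged on the +x rim, free edge and catch towards -x.
- knurled_cap: Knurled metal cap, 61 mm diameter, 40 mm high, 0.12 to 0.2 kg, loose on the post, closed and flat on top; origin on its axis at its underside, z up. At the start it rests raised on four hidden pins, underside 29 mm above the bench. It turns with light torque (under 0.2 N m). Lifted 12 mm it would come off the post. Its frame does not tell where the pins are.
- cap_top (a point): Centre of the cap's flat top: 69 mm above the bench at the start, 57 mm when fully home. Four keyways inside, 90 degrees apart, drop over the four pins when the cap is within about 0.09 rad of the right turn; at the start it is 0.3 to 1.27 rad off, so turning up to 1.3 rad either way finds it. The pins do not turn, and where they are cannot be seen.
- cap_seat (a point): Point fixed in the unit on the post's axis, 17 mm above the bench: here the cap's underside is when fully home, 12 mm lower than at the start, against a firm stop. Once keyed, the cap drops freely 3 mm onto a sprung plunger and must be pushed down the other 9 mm (net push about 3 N at first, 6 N at the end). Let go, it rises about 9 mm again.
- drain_cover (a joint): Angle of the hinged drain cover, rad: 0 = shut, 0.6 to 1.1 at the start, grows as it opens upward. Well open it stays where it is left; the last 0.15 rad passes a sprung catch that takes about 4 to 8 N at the free edge and then holds the cover at 0 to 0.03. If the catch is not passed, the cover swings up again.
- cover_lip (a point): Top of the cover's free edge, middle of its thumb lip, 71 mm from the hinge axis. The cover is a light grey plastic plate 68 x 68 x 5 mm. Shut, this point is at x = -35, y = -128 mm in the unit's frame, 45 mm above the bench. Its frame turns with the cover: x from the free edge to the hinge, y along the hinge.
- cover_hinge (a point): Point on the cover's hinge axis, fixed in the unit at x = 36, y = -128 mm, 42.5 mm above the bench; the axis runs along its y.
- spanner: Double-ended spanner lying flat, 25 x 147 x 6 mm, bystander; origin at the centre of its underside
- masking_roll: Roll of masking tape lying flat, 104 mm diameter, 25 mm high, bystander; origin at the centre of its underside
- star_knob: Small black star knob, 40 mm across, 22 mm high, bystander; origin at the centre of its underside
- tally_counter: Round tally counter, 52 x 46 x 21 mm, bystander; origin at the centre of its underside
- push_fitting: Small brass pneumatic push fitting, 16 x 38 x 14 mm, bystander; origin at the centre of its underside
- marker: Red and white marker pen lying flat, 17 x 135 x 16 mm, bystander; origin at the centre of its underside
There are look-alikes about, which are no part of the job. What is shaped like the knurled_cap but green is not meant.

How it is judged:
By the outcome, as a careful person would: the job done as asked, in the order asked, and still so for the second after the job is handed in, while the arm keeps its last pose, push and grip.
It also fails if it takes over 45 s, if anything falls off the work surface, if the arm or the gripper's body presses on something with over 40 N, if the wrist force passes 120 N, or if a joint passes its speed limit or range.

## Working session

There is one attempt and no reset: what is moved stays moved. The work goes in short steps, Python scripts to look and compute and a tool call to move; the robot and the scene stay as the last step left them, time stands still between calls to the robot, and variables do not carry over. Pictures are saved under pics/ and viewed, and the job is handed in when it is done.

Besides the shell and the picture viewer there is one more tool, called after ">>>" as name(argument=value, ...) on one line, values as JSON. move_arm: Moves the arm, as the interface text tells. Its arguments: {"type":"object","properties":{"series":{"type":"array","items":{"type":"array","items":{"type":"number"}}},"grip_force":{"type":"number"}},"required":["series"]}

```bash
mkdir -p pics; python3 - <<'E'
from station import *
import cv2, numpy as np
s=read_state()
for k in s: print(k,np.round(s[k],4))
for n in("scene","top","wrist"):
    f=grab_frame(n); cv2.imwrite(f"pics/{n}0.png",f["color"])
    print(n,{k:np.round(v,4).tolist() for k,v in f.items() if k!="color"})
E
```

```text
clock 0.0
joints [-1.4352  0.3339  0.0398  1.4663 -0.0134  1.3433 -0.0585]
joint_velocities [-0.0007  0.0002 -0.0003 -0.      0.0017 -0.     -0.0007]
joint_efforts [ 3.00000e-04 -6.56354e+01  1.33550e+00 -4.03813e+01 -5.98000e-02
  4.47000e-02  1.00000e-04]
tcp_pos [0.1511 0.6317 0.1955]
orientation [ 0.183   1.563  -0.1856]
contact_force [-1.3088  0.0633 -0.1912]
wrist_torque [ 0.0016 -0.0309 -0.019 ]
finger_gap 0.0869
scene {'fx': 560.0486, 'fy': 560.0486, 'cx': 316.9294, 'cy': 233.8023, 'origin': [0.0268, 0.3909, 0.585], 'attitude': [0.46, -1.147, -2.1892]}
top {'fx': 601.6402, 'fy': 601.6402, 'cx': 316.9335, 'cy': 230.8852, 'origin': [0.3957, -0.1924, 0.9754], 'attitude': [0.148, -0.0878, -1.5403]}
wrist {'fx': 333.8302, 'fy': 333.8302, 'cx': 322.3799, 'cy': 244.5394, 'hand_eye': [[0.0009, 0.2919, -0.9564, -0.187], [1.0, -0.0011, 0.0006, -0.0006], [-0.0009, -0.9564, -0.2919, -0.0804], [0.0, 0.0, 0.0, 1.0]]}
```

View pics/scene0.png

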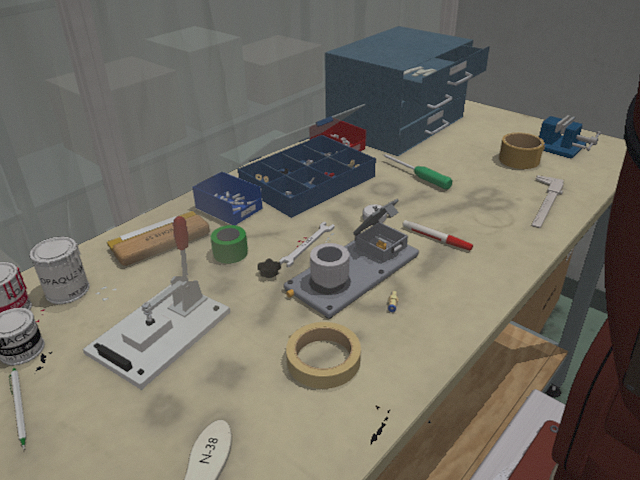

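View pics/top0.png

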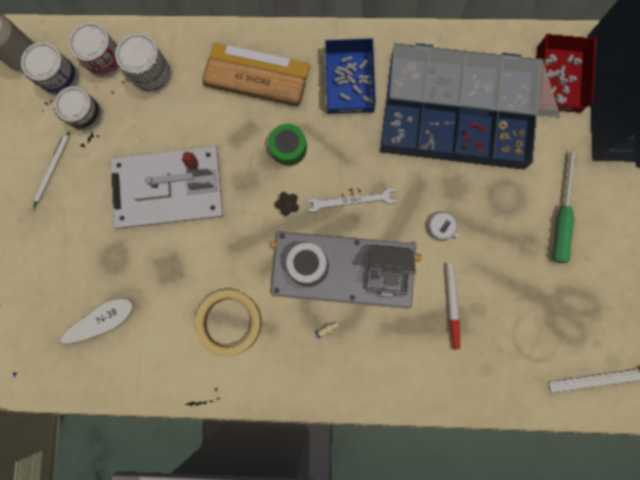

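View pics/wrist0.png

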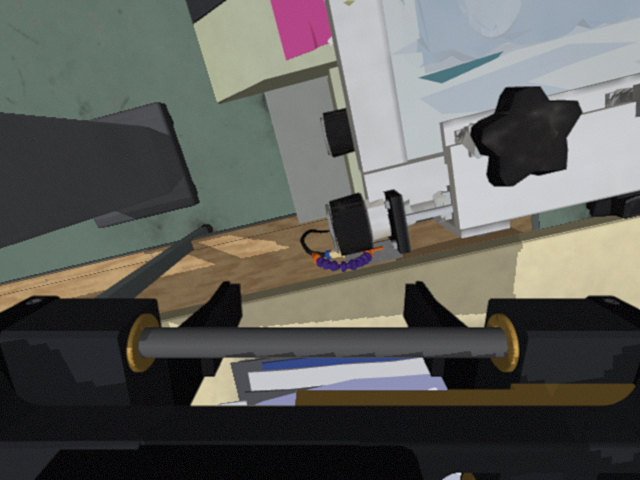

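The top view shows the unit with the grey knurled cap at about (306,263) and the open cover at about (390,268). The only look-alike is the green cap at (288,143). I'll check both in close crops and make the helpers.

```bash
cat > h.py <<'E'
from station import *
import cv2, numpy as np
from scipy.spatial.transform import Rotation as R
def cam(n,f=None):
    s=read_state()
    f=f or grab_frame(n)
    if n=="wrist":
        T=np.eye(4);T[:3,:3]=R.from_rotvec(s["orientation"]).as_matrix();T[:3,3]=s["tcp_pos"]
        f["T"]=T@np.array(f["hand_eye"])
    else:
        T=np.eye(4);T[:3,:3]=R.from_rotvec(f["attitude"]).as_matrix();T[:3,3]=f["origin"];f["T"]=T
    return f
def ray(f,u,v):
    d=np.array([(u-f["cx"])/f["fx"],-(v-f["cy"])/f["fy"],-1.]);return f["T"][:3,3],f["T"][:3,:3]@d
def onz(f,u,v,z):
    o,d=ray(f,u,v);return o+d*(z-o[2])/d[2]
def proj(f,p):
    q=np.linalg.inv(f["T"])@np.append(p,1);return np.array([f["cx"]+f["fx"]*q[0]/-q[2],f["cy"]-f["fy"]*q[1]/-q[2]])
def tri(f1,p1,f2,p2):
    o1,d1=ray(f1,*p1);o2,d2=ray(f2,*p2);d1/=np.linalg.norm(d1);d2/=np.linalg.norm(d2)
    A=np.c_[d1,-d2];t=np.linalg.lstsq(A,o2-o1,rcond=None)[0];a=o1+t[0]*d1;b=o2+t[1]*d2;return (a+b)/2,np.linalg.norm(a-b)
E
python3 - <<'E'
from h import *
t=cam("top");s=cam("scene")
cv2.imwrite("pics/top_c.png",cv2.resize(t["color"][220:320,260:430],None,fx=4.5,fy=4.5,interpolation=cv2.INTER_CUBIC))
cv2.imwrite("pics/scene_c.png",cv2.resize(s["color"][190:320,270:430],None,fx=4.5,fy=4.5,interpolation=cv2.INTER_CUBIC))
print(onz(t,306,263,.069),onz(s,330,255,.069),onz(t,288,143,.07))
print([onz(t,u,v,.015).round(3) for u,v in((277,233),(416,241),(411,306),(271,294))])
E
```

```text
[ 0.48333289 -0.14031877  0.069     ] [ 0.4826117  -0.13900557  0.069     ] [ 0.670335   -0.10613607  0.07      ]
[array([ 0.536, -0.089,  0.015]), array([ 0.529, -0.312,  0.015]), array([ 0.425, -0.305,  0.015]), array([ 0.438, -0.083,  0.015])]
```

View pics/top_c.png

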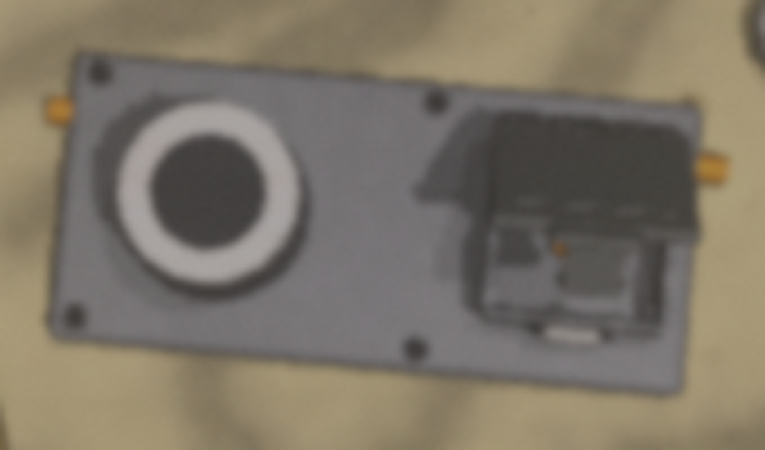

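View pics/scene_c.png

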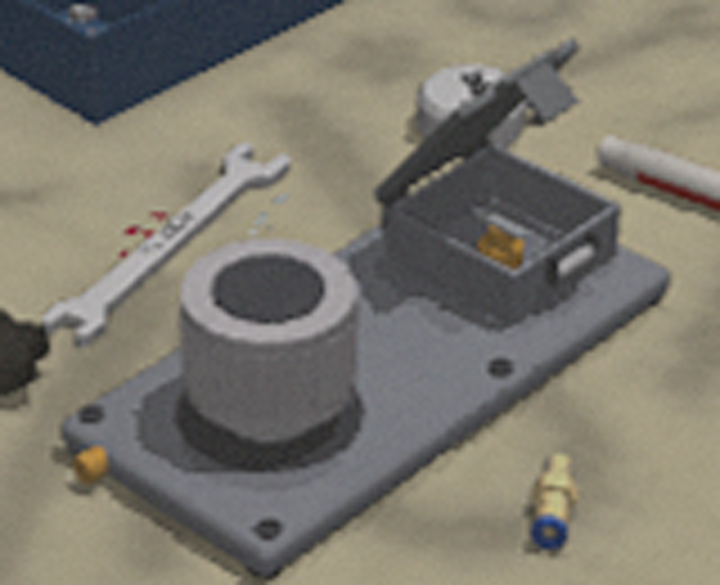

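```bash
python3 - <<'E'
from h import *
t=cam("top");s=cam("scene")
pc=np.array([(78,52),(700,103),(680,393),(50,338)])/4.5+[260,220]
q=np.array([onz(t,u,v,.015)[:2] for u,v in pc])
m=np.array([(52,56),(52,-170),(-52,-170),(-52,56)])/1000
A=m-m.mean(0);B=q-q.mean(0)
yaw=np.arctan2((A[:,0]*B[:,1]-A[:,1]*B[:,0]).sum(),(A*B).sum())
Rz=np.array([[np.cos(yaw),-np.sin(yaw)],[np.sin(yaw),np.cos(yaw)]])
o=q.mean(0)-Rz@m.mean(0)
print("yaw",yaw,"origin",o,"res mm",((m@Rz.T+o-q)*1000).round(1).tolist())
c1=onz(t,306.4,262.7,.069);print("cap top",c1, onz(s,270+270/4.5,190+291/4.5,.069))
O=c1[:2]
for nm,p in dict(lipshut=(-.035,-.128),hinge=(.036,-.128)).items(): print(nm,Rz@np.array(p)+O)
p,e=tri(t,np.array((700,238))/4.5+[260,220],s,np.array((575,45))/4.5+[270,190]);print("free corner",p,e,"unit",Rz.T@(p[:2]-O))
u=Rz.T@(p[:2]-O);print("ang",np.arctan2(p[2]-.0425,.036-u[0]),np.hypot(p[2]-.0425,.036-u[0]))
st=read_state();M=R.from_rotvec(st["orientation"]).as_matrix();print(M.round(3))
print("clamp handle",tri(t,(190,158),s,(181,222)))
E
```

```text
yaw -0.058385159838121065 origin [ 0.48393541 -0.14044929] res mm [[0.7, 1.5], [0.5, -1.4], [-0.7, -1.8], [-0.5, 1.7]]
cap top [ 0.48380424 -0.14091005  0.069     ] [ 0.4831754  -0.13966807  0.069     ]
lipshut [ 0.44139482 -0.26664963]
hinge [ 0.51227385 -0.27079262]
free corner [ 0.47046053 -0.30162077  0.09785565] 0.00032608598215012793 unit [-0.00394318 -0.16121551]
ang 0.9457376303903335 0.06826203894366148
[[-0.     0.233  0.973]
 [-0.     0.973 -0.233]
 [-1.    -0.    -0.   ]]
clamp handle (array([0.62032757, 0.02455118, 0.15456355]), np.float64(0.0006555236863678949))
```

```bash
cat >> h.py <<'E'
def rows(wps,yaw_end,claw,step=.036,turn=6.5):
    """wps: world xyz waypoints; spread yaw of tool y to yaw_end; print tool-frame rows"""
    s=read_state();p=np.array(s["tcp_pos"]);M=R.from_rotvec(s["orientation"]).as_matrix()
    y0=np.arctan2(M[1,1],M[0,1]);pts=[]
    a=p
    for w in wps:
        w=np.array(w);n=max(1,int(np.ceil(np.linalg.norm(w-a)/step)))
        pts+= [a+(w-a)*(i+1)/n for i in range(n)];a=w
    d=(yaw_end-y0+np.pi)%(2*np.pi)-np.pi
    k=max(1,int(np.ceil(abs(np.degrees(d))/turn)))
    print("dyaw",d,"rows",len(pts),"turnrows",k)
    for i,q in enumerate(pts):
        y=y0+d*min(i,k)/k; D=q-p;p=q
        ty=np.array([np.cos(y),np.sin(y),0]);tz=np.array([np.sin(y),-np.cos(y),0])
        print([round(-D[2],3),round(ty@D,3),round(tz@D,3),round(-np.degrees(d)/k,1) if i<k else 0,0,0,claw])
def tgt(w,yaw):
    s=read_state();p=np.array(s["tcp_pos"]);M=R.from_rotvec(s["orientation"]).as_matrix()
    dR=R.from_matrix(M.T@np.array([[0,np.cos(yaw),np.sin(yaw)],[0,np.sin(yaw),-np.cos(yaw)],[-1,0,0]])).as_rotvec(degrees=True)
    print("pos",p.round(4),"delta tool mm",(M.T@(np.array(w)-p)*1000).round(1),"rot deg",dR.round(2),"F",np.round(s["contact_force"],2),"T",np.round(s["wrist_torque"],2),"gap",round(s["finger_gap"],4),"t",round(s["clock"],2),"j",np.round(s["joints"],2))
E
python3 - <<'E'
from h import *
rows([(.30,.47,.24),(.44,.26,.24),(.50,.02,.23),(.471,-.268,.16)],-.058,0)
E
```

```text
dyaw -1.3940443201547543 rows 31 turnrows 13
[np.float64(-0.006), np.float64(-0.018), np.float64(0.026), np.float64(6.1), 0, 0, 0]
[np.float64(-0.006), np.float64(-0.015), np.float64(0.028), np.float64(6.1), 0, 0, 0]
[np.float64(-0.006), np.float64(-0.012), np.float64(0.029), np.float64(6.1), 0, 0, 0]
[np.float64(-0.006), np.float64(-0.008), np.float64(0.03), np.float64(6.1), 0, 0, 0]
[np.float64(-0.006), np.float64(-0.005), np.float64(0.031), np.float64(6.1), 0, 0, 0]
[np.float64(-0.006), np.float64(-0.002), np.float64(0.031), np.float64(6.1), 0, 0, 0]
[np.float64(-0.006), np.float64(0.002), np.float64(0.031), np.float64(6.1), 0, 0, 0]
[np.float64(-0.0), np.float64(0.0), np.float64(0.032), np.float64(6.1), 0, 0, 0]
[np.float64(-0.0), np.float64(0.003), np.float64(0.031), np.float64(6.1), 0, 0, 0]
[np.float64(-0.0), np.float64(0.007), np.float64(0.031), np.float64(6.1), 0, 0, 0]
[np.float64(-0.0), np.float64(0.01), np.float64(0.03), np.float64(6.1), 0, 0, 0]
[np.float64(-0.0), np.float64(0.013), np.float64(0.029), np.float64(6.1), 0, 0, 0]
[np.float64(-0.0), np.float64(0.016), np.flo
[... 605 characters left out ...]
t64(0.001), np.float64(0.011), np.float64(0.034), 0, 0, 0, 0]
[np.float64(0.008), np.float64(-0.001), np.float64(0.032), 0, 0, 0, 0]
[np.float64(0.008), np.float64(-0.001), np.float64(0.032), 0, 0, 0, 0]
[np.float64(0.008), np.float64(-0.001), np.float64(0.032), 0, 0, 0, 0]
[np.float64(0.008), np.float64(-0.001), np.float64(0.032), 0, 0, 0, 0]
[np.float64(0.008), np.float64(-0.001), np.float64(0.032), 0, 0, 0, 0]
[np.float64(0.008), np.float64(-0.001), np.float64(0.032), 0, 0, 0, 0]
[np.float64(0.008), np.float64(-0.001), np.float64(0.032), 0, 0, 0, 0]
[np.float64(0.008), np.float64(-0.001), np.float64(0.032), 0, 0, 0, 0]
[np.float64(0.008), np.float64(-0.001), np.float64(0.032), 0, 0, 0, 0]
```

>>> move_arm(series=[[-0.01,-0.018,0.026,6,0,0,0],[-0.008,-0.015,0.028,6,0,0,0],[-0.006,-0.012,0.029,6,0,0,0],[-0.006,-0.008,0.03,6,0,0,0],[-0.006,-0.005,0.031,6,0,0,0],[-0.006,-0.002,0.031,6,0,0,0],[-0.006,0.002,0.031,6,0,0,0],[0,0,0.032,6,0,0,0],[0,0.003,0.031,6,0,0,0],[0,0.007,0.031,6,0,0,0],[0,0.01,0.03,6,0,0,0],[0,0.013,0.029,6,0,0,0]], grip_force=30)

```text
clock: 1.35
tcp_pos: [0.388, 0.3298, 0.2445]
orientation: [1.182, 1.23, -1.184]
contact_force: [1.1, 0.2, 0.4]
finger_gap: 0.015
```

```bash
python3 - <<'E'
from h import *
tgt((.50,.02,.23),-.058)
rows([(.46,.2,.24),(.50,.02,.23),(.471,-.268,.16)],-.058,0)
E
```

```text
pos [0.388  0.3298 0.2445] delta tool mm [ 13.5 100.7 313.7] rot deg [ 5.41 -0.12  0.19] F [1.09 0.19 0.37] T [-0.04  0.01  0.03] gap 0.015 t 1.35 j [-1.15  0.01  0.37  1.74 -0.01  1.39 -0.74]
dyaw -0.09447821674454238 rows 20 turnrows 1
[np.float64(0.001), np.float64(0.013), np.float64(0.026), np.float64(5.4), 0, 0, 0]
[np.float64(0.001), np.float64(0.016), np.float64(0.025), 0, 0, 0, 0]
[np.float64(0.001), np.float64(0.016), np.float64(0.025), 0, 0, 0, 0]
[np.float64(0.001), np.float64(0.016), np.float64(0.025), 0, 0, 0, 0]
[np.float64(0.001), np.float64(0.016), np.float64(0.025), 0, 0, 0, 0]
[np.float64(0.002), np.float64(0.008), np.float64(0.03), 0, 0, 0, 0]
[np.float64(0.002), np.float64(0.008), np.float64(0.03), 0, 0, 0, 0]
[np.float64(0.002), np.float64(0.008), np.float64(0.03), 0, 0, 0, 0]
[np.float64(0.002), np.float64(0.008), np.float64(0.03), 0, 0, 0, 0]
[np.float64(0.002), np.float64(0.008), np.float64(0.03), 0, 0, 0, 0]
[np.float64(0.002), np.float64(0.008), np.float64(0.03), 0, 0, 0, 0]
[np.float64(0.008), np.float64(-0.001), np.float64(0.032), 0, 0, 0, 0]
[np.float64(0.008), np.float64(-0.001), np.float64(0.032), 0, 0, 0, 0]
[np.float64(0.008), np.float64(-0.001), np.float64(0.032), 0, 0, 0, 0]
[np.float64(0.008), np.float64(-0.001), np.float64(0.032), 0, 0, 0, 0]
[np.float64(0.008), np.float64(-0.001), np.float64(0.032), 0, 0, 0, 0]
[np.float64(0.008), np.float64(-0.001), np.float64(0.032), 0, 0, 0, 0]
[np.float64(0.008), np.float64(-0.001), np.float64(0.032), 0, 0, 0, 0]
[np.float64(0.008), np.float64(-0.001), np.float64(0.032), 0, 0, 0, 0]
[np.float64(0.008), np.float64(-0.001), np.float64(0.032), 0, 0, 0, 0]
```

>>> move_arm(series=[[0,0.013,0.026,5.4,0,0,0],[0,0.016,0.025,0,0,0,0],[0,0.016,0.025,0,0,0,0],[0,0.016,0.025,0,0,0,0],[0,0.016,0.025,0,0,0,0],[0.002,0.008,0.03,0,0,0,0],[0.002,0.008,0.03,0,0,0,0],[0.002,0.008,0.03,0,0,0,0],[0.002,0.008,0.03,0,0,0,0],[0.002,0.008,0.03,0,0,0,0],[0.002,0.008,0.03,0,0,0,0]])

```text
clock: 2.27
tcp_pos: [0.499, 0.0003, 0.2328]
orientation: [1.269, 1.179, -1.258]
contact_force: [1.6, -0.2, -1.2]
finger_gap: 0.0003
```

```bash
python3 - <<'E'
from h import *
tgt((.471,-.268,.15),-.058)
E
```

```text
pos [4.990e-01 3.000e-04 2.328e-01] delta tool mm [ 80.7  -8.6 270.3] rot deg [-0.84 -0.46 -0.08] F [ 1.64 -0.21 -1.18] T [-0.12 -0.   -0.05] gap 0.0003 t 2.27 j [-0.82 -0.03  0.73  1.8   0.01  1.36 -0.16]
```

>>> move_arm(series=[[0.01,-0.001,0.034,-0.8,-0.5,0,0],[0.01,-0.001,0.034,0,0,0,0],[0.01,-0.001,0.034,0,0,0,0],[0.01,-0.001,0.034,0,0,0,0],[0.01,-0.001,0.034,0,0,0,0],[0.01,-0.001,0.034,0,0,0,0],[0.01,-0.001,0.034,0,0,0,0],[0.01,-0.001,0.03,0,0,0,0]])

```text
clock: 2.93
tcp_pos: [0.4758, -0.2796, 0.1531]
orientation: [1.258, 1.174, -1.239]
contact_force: [1.5, 0.6, -0.0]
finger_gap: 0.0003
```

```bash
python3 - <<'E'
from h import *
tgt((.4713,-.2681,.115),-.058)
f=cam("wrist");cv2.imwrite("pics/w1.png",f["color"])
t=cam("top");cv2.imwrite("pics/t1.png",t["color"])
E
```

```text
pos [ 0.4758 -0.2796  0.1531] delta tool mm [ 38.1  -5.6 -11.1] rot deg [ 0.14 -0.15 -0.75] F [ 1.5   0.65 -0.04] T [-0.07  0.07 -0.01] gap 0.0003 t 2.93 j [-0.42  0.22  1.01  1.81 -0.21  1.21  0.6 ]
```

View pics/w1.png

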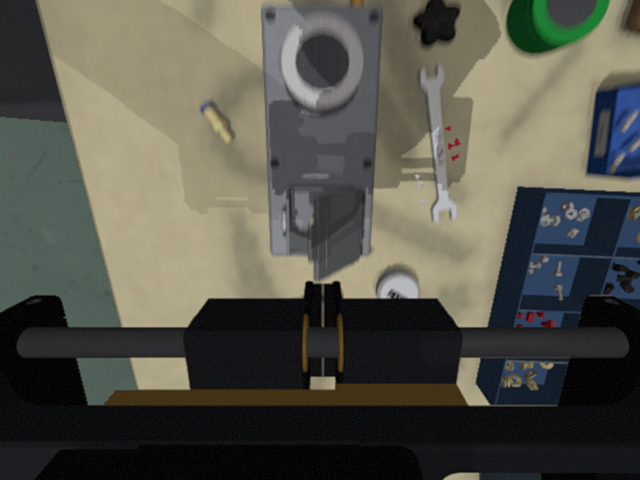

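The wrist view shows the shut fingers at about (322,290), just past the cover. The cover's free edge runs from (310,195) to (316,278), as measured. Next I lower the fingers onto the lip and follow the cover's arc.

>>> move_arm(series=[[0.015,-0.003,-0.006,0,0,0,0],[0.015,-0.003,-0.005,0,0,0,0],[0.01,0,0,0,0,0,0],[0,0,0,0,0,0,0]])

```text
clock: 3.37
tcp_pos: [0.4678, -0.2737, 0.1109]
orientation: [1.263, 1.168, -1.252]
contact_force: [-1.1, 0.1, -0.3]
finger_gap: 0.0006
```

```bash
python3 - <<'E'
from h import *
tgt((.4713,-.2681,.105),-.058)
f=cam("scene");cv2.imwrite("pics/s2.png",cv2.resize(f["color"][140:320,270:450],None,fx=3.3,fy=3.3))
E
```

```text
pos [ 0.4678 -0.2737  0.1109] delta tool mm [ 5.9  3.  -5.8] rot deg [-0.57  0.06 -0.59] F [-1.1  0.1 -0.3] T [-0.04  0.09 -0.02] gap 0.0006 t 3.37 j [-0.41  0.25  0.99  1.88 -0.24  1.12  0.6 ]
```

View pics/s2.png

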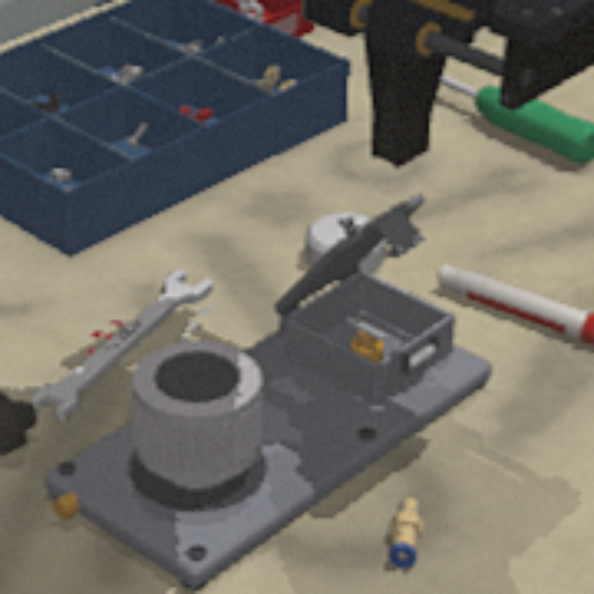

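```bash
python3 - <<'E'
from h import *
f=cam("scene");s=read_state()
print(proj(f,s["tcp_pos"]),(proj(f,s["tcp_pos"])-[270,140])*3.3)
t=cam("top");print(proj(t,s["tcp_pos"]))
lip=np.array([.4763-.0033,-.2684,.1017]);print((proj(f,lip)-[270,140])*3.3,proj(t,lip))
cv2.imwrite("pics/t2.png",cv2.resize(t["color"][200:350,260:460],None,fx=4,fy=4))
E
```

```text
[389.78973934 199.26614897] [395.30613983 195.5782916 ]
[397.56477771 272.72923459]
[380.06661003 216.06299227] [392.78303415 270.21038533]
```

View pics/t2.png

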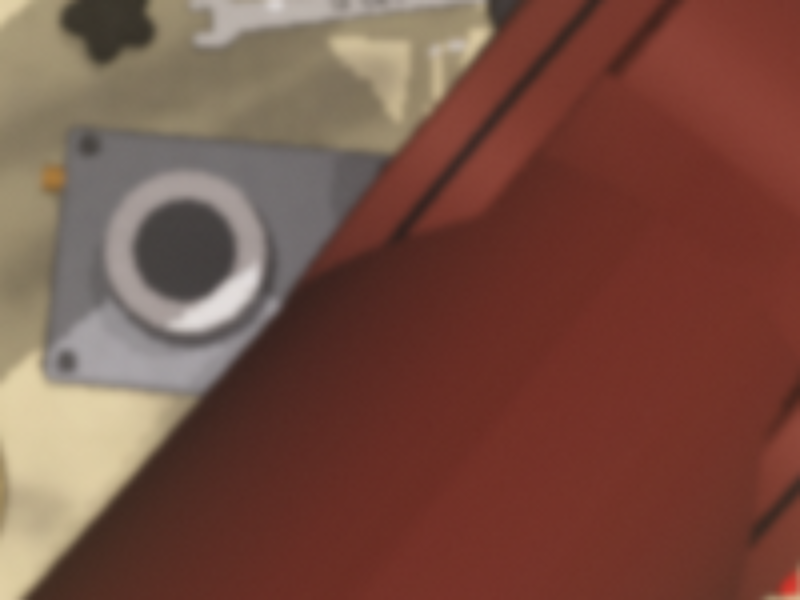

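```bash
python3 - <<'E'
from h import *
f=cam("scene");s=read_state()
c=cv2.resize(f["color"][130:260,330:460],None,fx=4.6,fy=4.6,interpolation=cv2.INTER_CUBIC)
c=np.clip(c.astype(float)*1.8,0,255).astype(np.uint8)
p=(proj(f,s["tcp_pos"])-[330,130])*4.6
cv2.circle(c,tuple(p.astype(int)),4,(0,0,255),1);cv2.imwrite("pics/s3.png",c);print(s["tcp_pos"])
E
```

```text
[ 0.46912104 -0.27477894  0.1132335 ]
```

View pics/s3.png

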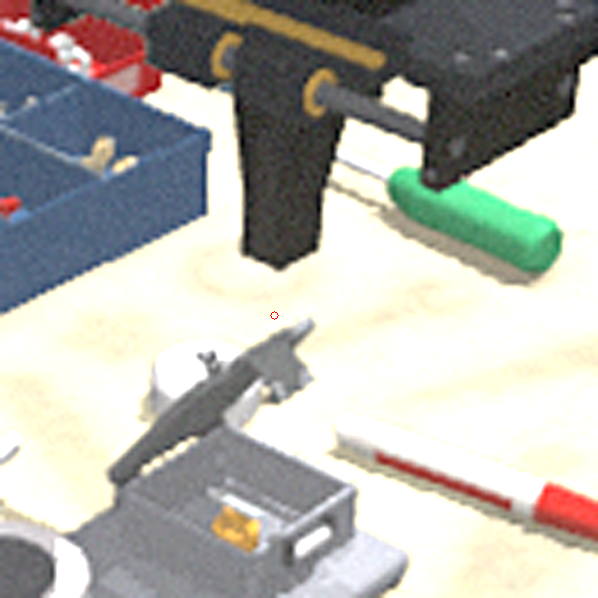

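```bash
python3 - <<'E'
from h import *
f=cam("wrist");s=read_state()
cv2.imwrite("pics/w3.png",f["color"])
for p in [(.4838,-.1406,.069),(.473,-.2684,.1017),s["tcp_pos"]]: print(proj(f,np.array(p)))
yaw=-.058;ux=np.array([np.cos(yaw),np.sin(yaw)]);uy=np.array([-np.sin(yaw),np.cos(yaw)])
for m in ((.052,.056),(.052,-.17),(-.052,-.17),(-.052,.056)):
    print(m,proj(f,np.append(np.array([.4838,-.1406])+m[0]*ux+m[1]*uy,.015)))
E
```

```text
[330.75030178  48.22706455]
[327.75170837 263.1835943 ]
[322.63856671 280.16371687]
(0.052, 0.056) [399.98240161 -20.01770099]
(0.052, -0.17) [385.43903621 272.24868515]
(-0.052, -0.17) [272.17264537 273.80923056]
(-0.052, 0.056) [255.25882424 -19.31703647]
```

View pics/w3.png

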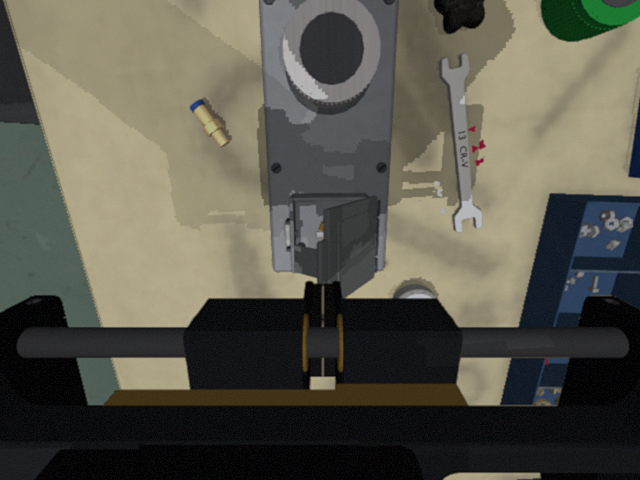

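The wrist view matches my unit pose: the cap top is seen at (330,48), as predicted. The drawn fingertips look short of the TCP, so I'll go down in small steps and find the lip by force.

>>> move_arm(series=[[0.004,0.002,-0.007,0,0,-0.6,0],[0.005,0,0,0,0,0,0],[0.005,0,0,0,0,0,0],[0,0,0,0,0,0,0]])

```text
clock: 3.95
tcp_pos: [0.4739, -0.2671, 0.0997]
orientation: [1.259, 1.171, -1.255]
contact_force: [-0.1, -0.3, -0.1]
finger_gap: 0.0002
```

```bash
python3 - <<'E'
from h import *
tgt((.4713,-.2681,.095),-.058)
E
```

```text
pos [ 0.4739 -0.2671  0.0997] delta tool mm [ 4.7 -2.5  1.2] rot deg [-0.5   0.12 -0.3 ] F [-0.07 -0.28 -0.06] T [-0.08  0.02  0.04] gap 0.0002 t 3.95 j [-0.41  0.28  0.98  1.89 -0.26  1.11  0.6 ]
```

>>> move_arm(series=[[0.005,-0.003,0,0,0,0,0],[0.005,-0.002,0,0,0,0,0],[0.005,-0.001,0,0,0,0,0],[0,0,0,0,0,0,0]])

```text
clock: 4.28
tcp_pos: [0.4669, -0.2667, 0.0826]
orientation: [1.258, 1.172, -1.256]
contact_force: [0.1, 0.9, 0.2]
finger_gap: 0.0006
```

```bash
python3 - <<'E'
from h import *
tgt((.4713,-.2681,.085),-.058)
f=cam("scene");s=read_state()
c=cv2.resize(f["color"][130:260,330:460],None,fx=4.6,fy=4.6,interpolation=cv2.INTER_CUBIC)
cv2.imwrite("pics/s4.png",np.clip(c.astype(float)*1.8,0,255).astype(np.uint8))
E
```

```text
pos [ 0.4669 -0.2667  0.0826] delta tool mm [-2.4  4.5  1.1] rot deg [-0.51  0.14 -0.24] F [0.08 0.86 0.21] T [-0.12  0.06  0.03] gap 0.0006 t 4.28 j [-0.4   0.29  0.97  1.92 -0.27  1.07  0.62]
```

View pics/s4.png

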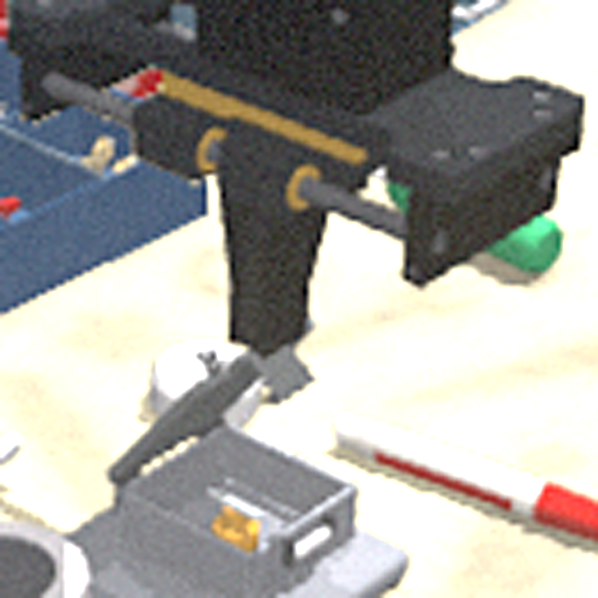

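>>> move_arm(series=[[0.004,0,0,0,0,0,0],[0.005,-0.001,0,0,0,0,0],[0.005,-0.002,0,0,0,0,0],[0.002,-0.001,0,0,0,0,0]])

```text
clock: 4.67
tcp_pos: [0.4537, -0.2669, 0.0676]
orientation: [1.259, 1.187, -1.267]
contact_force: [-1.2, 2.8, 1.8]
finger_gap: 0.0004
```

```bash
python3 - <<'E'
from h import *
tgt((.4600,-.2675,.065),-.058)
f=cam("scene");s=read_state()
c=cv2.resize(f["color"][130:260,330:460],None,fx=4.6,fy=4.6,interpolation=cv2.INTER_CUBIC)
cv2.imwrite("pics/s5.png",np.clip(c.astype(float)*1.8,0,255).astype(np.uint8))
E
```

```text
pos [ 0.4537 -0.2669  0.0676] delta tool mm [2.6 6.4 0.2] rot deg [-0.74 -0.25  0.65] F [-1.16  2.77  1.84] T [0.44 0.24 0.01] gap 0.0004 t 4.67 j [-0.38  0.3   0.97  1.94 -0.28  1.06  0.64]
```

View pics/s5.png

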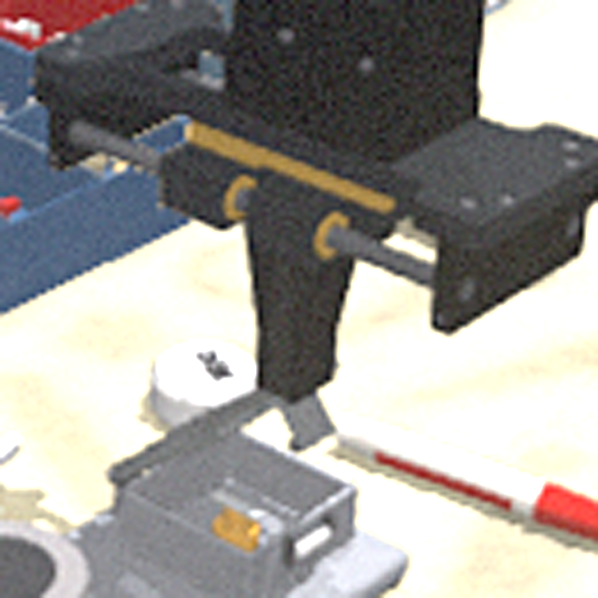

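>>> move_arm(series=[[0.003,0.003,0,-0.5,0,0.5,0],[0.005,0.002,0,0,0,0,0],[0.005,0.001,0,0,0,0,0],[0.003,0,0,0,0,0,0]])

```text
clock: 5.05
tcp_pos: [0.4487, -0.2673, 0.0499]
orientation: [1.258, 1.199, -1.267]
contact_force: [3.7, -0.2, -0.5]
finger_gap: 0.0005
```

```bash
python3 - <<'E'
from h import *
tgt((.4520,-.2670,.048),-.058)
f=cam("scene");s=read_state()
c=cv2.resize(f["color"][130:260,330:460],None,fx=4.6,fy=4.6,interpolation=cv2.INTER_CUBIC)
cv2.imwrite("pics/s6.png",np.clip(c.astype(float)*1.8,0,255).astype(np.uint8))
E
```

```text
pos [ 0.4487 -0.2673  0.0499] delta tool mm [ 1.9  3.3 -0.5] rot deg [-0.52 -0.62  1.11] F [ 3.73 -0.15 -0.54] T [-0.15 -0.45 -0.06] gap 0.0005 t 5.05 j [-0.36  0.33  0.95  1.96 -0.31  1.03  0.67]
```

View pics/s6.png

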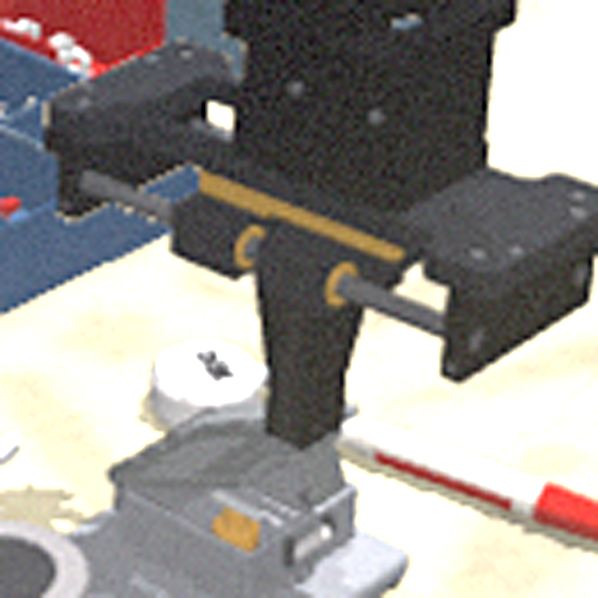

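>>> move_arm(series=[[0.004,0.002,0,-0.5,0,1,0],[0.005,0.001,0,0,0,0,0],[0.005,0.001,0,0,0,0,0],[0.004,0,0,0,0,0,0]])

```text
clock: 5.43
tcp_pos: [0.456, -0.2681, 0.0318]
orientation: [1.26, 1.185, -1.245]
contact_force: [-1.0, 1.2, 2.0]
finger_gap: 0.0006
```

```bash
python3 - <<'E'
from h import *
tgt((.4500,-.2670,.026),-.058)
E
```

```text
pos [ 0.456  -0.2681  0.0318] delta tool mm [ 5.8 -6.1 -0.7] rot deg [ 0.01 -0.51 -0.21] F [-0.95  1.17  1.95] T [-0.12  0.18  0.01] gap 0.0006 t 5.43 j [-0.33  0.35  0.93  1.98 -0.35  0.98  0.71]
```

>>> move_arm(series=[[0.004,-0.003,0,0,0,0,0],[0.004,-0.002,0,0,0,0,0],[0.004,0,0,0,0,0,0],[0.004,0,0,0,0,0,0]])

```text
clock: 5.77
tcp_pos: [0.4535, -0.2689, 0.0185]
orientation: [1.261, 1.183, -1.242]
contact_force: [-32.8, 18.6, 116.2]
finger_gap: 0.0004
```

```bash
python3 - <<'E'
from h import *
tgt((.4500,-.2670,.026),-.058)
f=cam("scene");s=read_state()
c=cv2.resize(f["color"][130:260,330:460],None,fx=4.6,fy=4.6,interpolation=cv2.INTER_CUBIC)
cv2.imwrite("pics/s7.png",np.clip(c.astype(float)*1.8,0,255).astype(np.uint8))
E
```

```text
pos [ 0.4535 -0.2689  0.0185] delta tool mm [-7.5 -3.6 -1.8] rot deg [ 0.04 -0.54 -0.39] F [-32.82  18.63 116.15] T [4.34 7.68 0.23] gap 0.0004 t 5.77 j [-0.32  0.36  0.91  1.99 -0.37  0.95  0.73]
```

View pics/s7.png

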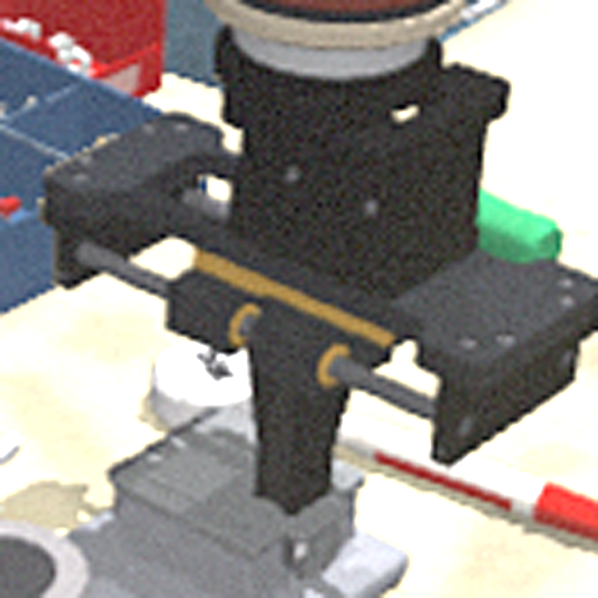

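The cover is down flat, but the reading shows a hard push: about 116 N down, 122 N in all. The arm is stiffer than I allowed for. I'm backing off at once and will use 1 mm steps in contact from here on.

>>> move_arm(series=[[-0.008,0,0,0,0,0,0],[-0.015,0,0,0,0,0,0],[-0.02,0,0,0,0,0,0],[-0.02,0,0,0,0,0,0],[-0.02,0,0,0,0,0,0],[-0.02,0,0,0,0,0,1]])

```text
clock: 6.32
tcp_pos: [0.4477, -0.2692, 0.1221]
orientation: [1.263, 1.193, -1.249]
contact_force: [0.3, 0.7, -1.1]
finger_gap: 0.0028
```

```bash
python3 - <<'E'
from h import *
tgt((.4838,-.1406,.115),-.058)
f=cam("scene");s=read_state()
c=cv2.resize(f["color"][180:310,300:450],None,fx=5,fy=4.6,interpolation=cv2.INTER_CUBIC)
cv2.imwrite("pics/s8.png",np.clip(c.astype(float)*1.8,0,255).astype(np.uint8))
E
```

```text
pos [ 0.4477 -0.2692  0.1221] delta tool mm [   8.9   28.3 -130.4] rot deg [-0.14 -0.82  0.21] F [ 0.27  0.66 -1.15] T [-0.11 -0.01 -0.01] gap 0.0028 t 6.32 j [-0.43  0.2   1.01  1.9  -0.19  1.15  0.59]
```

View pics/s8.png

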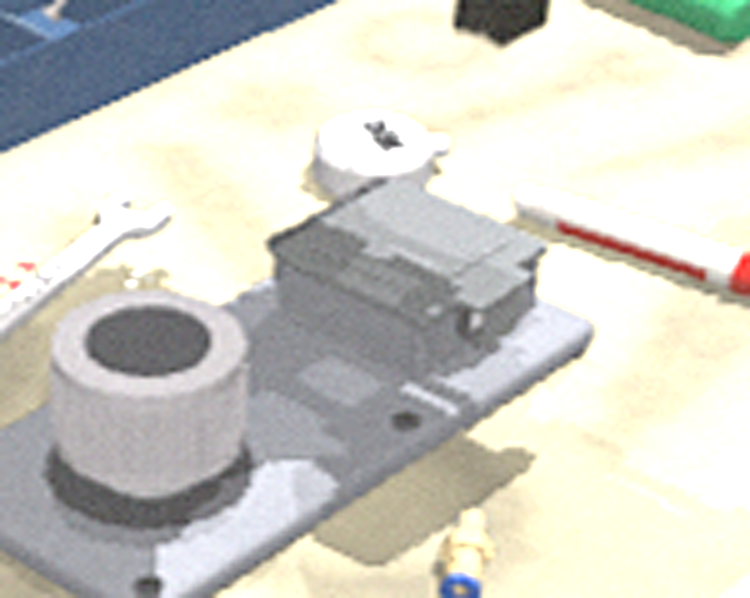

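The cover stays flat and shut with the gripper away. Three views and the contact agree that the real fingertips end about 25 mm behind the stated TCP, so I'll plan the cap grasp from the real tips.

>>> move_arm(series=[[-0.003,0.007,-0.032,0,-0.8,0,1],[0,0.007,-0.032,0,0,0,1],[0,0.007,-0.032,0,0,0,1],[0,0.005,-0.022,0,0,0,1],[0,0,-0.004,0,0,0,1],[0,0,0,0,0,0,1]])

```text
clock: 6.87
tcp_pos: [0.482, -0.149, 0.1287]
orientation: [1.259, 1.174, -1.259]
contact_force: [0.2, -1.7, 0.1]
finger_gap: 0.0429
```

```bash
python3 - <<'E'
from h import *
tgt((.4838,-.1406,.115),-.058)
f=cam("scene");s=read_state()
c=cv2.resize(f["color"][130:330,270:450],None,fx=3.3,fy=3.0,interpolation=cv2.INTER_CUBIC)
cv2.imwrite("pics/s9.png",np.clip(c.astype(float)*1.8,0,255).astype(np.uint8))
w=cam("wrist");cv2.imwrite("pics/w9.png",w["color"])
print(proj(w,np.array([.4838,-.1406,.069])))
E
```

```text
pos [ 0.482  -0.149   0.1287] delta tool mm [13.7  1.2 -8.5] rot deg [-0.59  0.1  -0.08] F [ 0.21 -1.66  0.13] T [-0.12  0.    0.02] gap 0.0429 t 6.87 j [-0.68  0.1   0.95  1.94 -0.09  1.14  0.24]
[324.06252833 238.67402759]
```

View pics/s9.png

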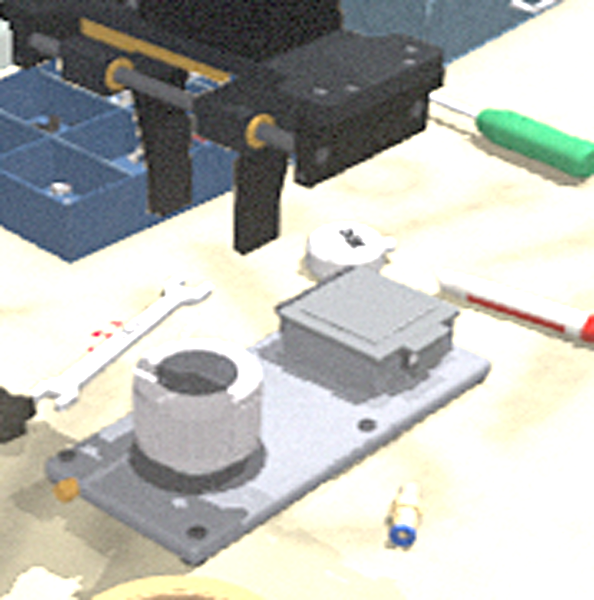

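View pics/w9.png

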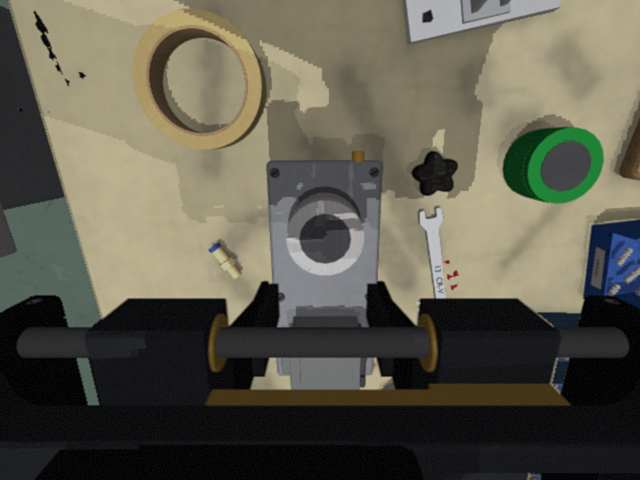

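>>> move_arm(series=[[0.01,0.001,-0.009,-0.6,0,0,1],[0.015,0,0,0,0,0,1],[0.015,0,0,0,0,0,1],[0.012,0,0,0,0,0,1],[0,0,0,0,0,0,1],[0,0,0,0,0,0,1]])

```text
clock: 7.47
tcp_pos: [0.4811, -0.147, 0.0716]
orientation: [1.256, 1.173, -1.261]
contact_force: [0.3, 0.6, 0.8]
finger_gap: 0.0854
```

```bash
python3 - <<'E'
from h import *
tgt((.4838,-.1406,.022),-.058)
f=cam("scene");s=read_state()
c=cv2.resize(f["color"][170:330,250:450],None,fx=4,fy=3.75,interpolation=cv2.INTER_CUBIC)
M=R.from_rotvec(s["orientation"]).as_matrix()
for sg in(-1,1):
  for b in (0,.025):
    p=(proj(f,np.array(s["tcp_pos"])+M@np.array([-b,sg*s["finger_gap"]/2,0]))-[250,170])*[4,3.75];print(sg,b,p)
    cv2.circle(c,tuple(p.astype(int)),3,(0,0,255) if b==0 else (0,255,0),-1)
cv2.imwrite("pics/s10.png",np.clip(c.astype(float)*1.8,0,255).astype(np.uint8))
E
```

```text
pos [ 0.4811 -0.147   0.0716] delta tool mm [49.6  2.2 -6.8] rot deg [-0.57  0.23 -0.03] F [0.32 0.65 0.77] T [-0.05  0.02  0.02] gap 0.0854 t 7.47 j [-0.64  0.19  0.93  2.   -0.18  1.03  0.31]
-1 0 [418.3547824  349.81231471]
-1 0.025 [419.36866307 299.57028326]
1 0 [259.08245813 265.22619065]
1 0.025 [257.4854605  216.54410016]
```

View pics/s10.png

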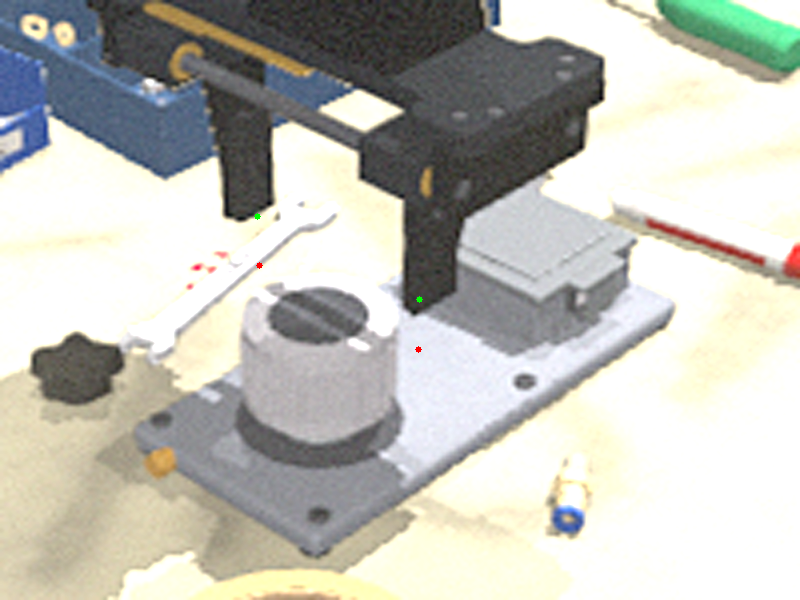

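The green marks (TCP − 25 mm) fall on the real fingertips, which confirms the offset. The tool is about 7 mm off the cap axis along its z, so I correct that before going down.

>>> move_arm(series=[[0,0.002,-0.007,-0.6,0,0,1],[0,0.001,-0.002,0,0,0,1],[0,0,0,0,0,0,1]])

```text
clock: 7.77
tcp_pos: [0.4855, -0.1383, 0.0729]
orientation: [1.25, 1.177, -1.252]
contact_force: [-0.2, -0.1, -0.1]
finger_gap: 0.087
```

```bash
python3 - <<'E'
from h import *
tgt((.4838,-.1406,.022),-.058)
E
```

```text
pos [ 0.4855 -0.1383  0.0729] delta tool mm [50.9 -1.7  2.2] rot deg [ 0.01  0.22 -0.11] F [-0.24 -0.14 -0.05] T [-0.04  0.11 -0.02] gap 0.087 t 7.77 j [-0.65  0.19  0.93  2.   -0.18  1.03  0.3 ]
```

>>> move_arm(series=[[0.012,-0.001,0.002,0,0,0,1],[0.012,0,0,0,0,0,1],[0.01,0,0,0,0,0,1],[0,0,0,0,0,0,1]])

```text
clock: 8.1
tcp_pos: [0.486, -0.1395, 0.0369]
orientation: [1.251, 1.176, -1.247]
contact_force: [-1.7, -0.1, -0.4]
finger_gap: 0.0876
```

```bash
python3 - <<'E'
from h import *
for i in range(2): tgt((.4838,-.1406,.022),-.058);f=cam("scene")
s=read_state()
c=cv2.resize(f["color"][170:330,250:450],None,fx=4,fy=3.75,interpolation=cv2.INTER_CUBIC)
cv2.imwrite("pics/s11.png",np.clip(c.astype(float)*1.8,0,255).astype(np.uint8))
w=cam("wrist");cv2.imwrite("pics/w11.png",w["color"])
E
```

```text
pos [ 0.486  -0.1395  0.0369] delta tool mm [14.9 -2.2  1.2] rot deg [ 0.13  0.15 -0.32] F [-1.74 -0.15 -0.36] T [-0.11  0.12  0.02] gap 0.0876 t 8.1 j [-0.61  0.26  0.9   2.03 -0.25  0.96  0.37]
pos [ 0.4862 -0.1398  0.0376] delta tool mm [15.6 -2.4  0.9] rot deg [ 0.11  0.16 -0.32] F [-0.34 -0.47  0.5 ] T [-0.06  0.1  -0.03] gap 0.0873 t 8.15 j [-0.61  0.26  0.9   2.03 -0.24  0.96  0.37]
```

View pics/s11.png

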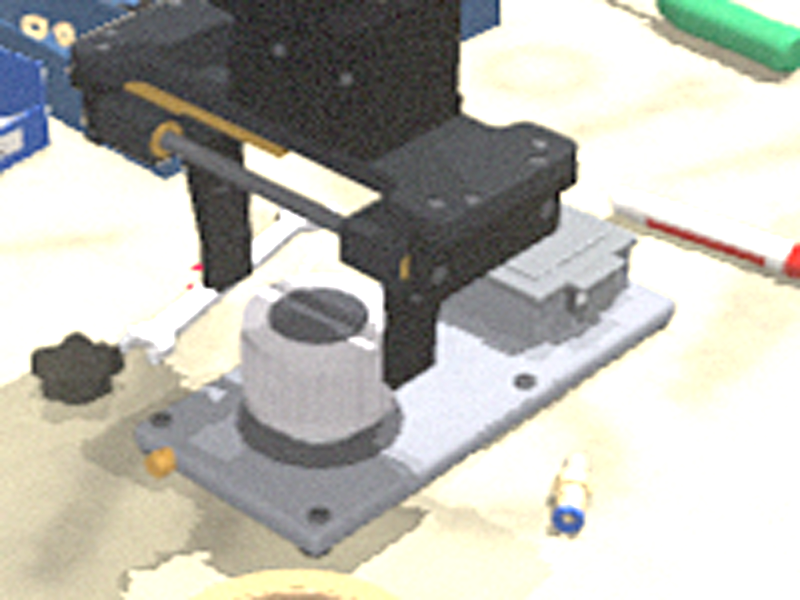

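View pics/w11.png

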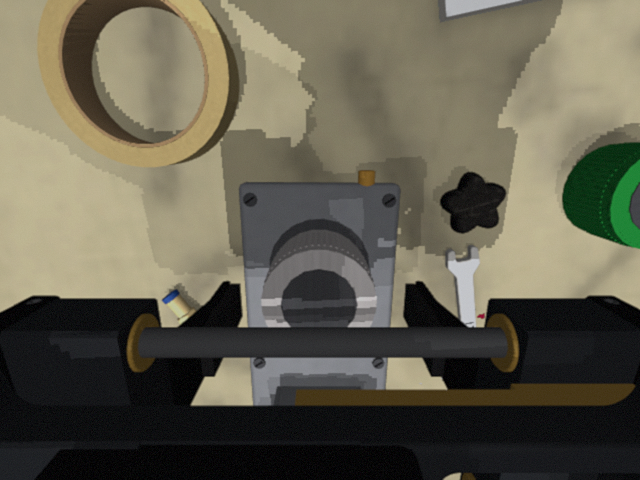

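The fingers straddle the cap: it is centred at about column 319, between tips at columns 238 and 406. I'll go down the last 14 mm and close gently.

>>> move_arm(series=[[0.008,-0.002,0.001,0,0,0,1],[0.006,0,0,0,0,0,1],[0,0,0,0,0,0,1]], grip_force=20)

```text
clock: 8.5
tcp_pos: [0.4858, -0.1412, 0.0245]
orientation: [1.253, 1.173, -1.245]
contact_force: [-0.8, 0.8, -0.2]
finger_gap: 0.087
```

```bash
python3 - <<'E'
from h import *
tgt((.4838,-.1406,.022),-.058)
E
```

```text
pos [ 0.4858 -0.1412  0.0245] delta tool mm [ 2.5 -2.1 -0.5] rot deg [ 0.1   0.14 -0.54] F [-0.83  0.79 -0.18] T [-0.1   0.12 -0.01] gap 0.087 t 8.5 j [-0.59  0.28  0.89  2.04 -0.27  0.93  0.39]
```

>>> move_arm(series=[[0.002,-0.002,0,0,0,0,0.7],[0,0,0,0,0,0,0.5],[0,0,0,0,0,0,0.5],[0,0,0,0,0,0,0.5],[0,0,0,0,0,0,0.5],[0,0,0,0,0,0,0.5]])

```text
clock: 9.0
tcp_pos: [0.4837, -0.1412, 0.0224]
orientation: [1.253, 1.173, -1.245]
contact_force: [-0.3, -0.4, -1.8]
finger_gap: 0.0596
```

```bash
python3 - <<'E'
from h import *
tgt((.4838,-.1406,.022),-.058)
f=cam("scene")
c=cv2.resize(f["color"][170:330,250:450],None,fx=4,fy=3.75,interpolation=cv2.INTER_CUBIC)
cv2.imwrite("pics/s12.png",np.clip(c.astype(float)*1.8,0,255).astype(np.uint8))
E
```

```text
pos [ 0.4837 -0.1412  0.0224] delta tool mm [ 0.4  0.1 -0.6] rot deg [ 0.09  0.14 -0.55] F [-0.28 -0.37 -1.77] T [-0.09  0.05 -0.06] gap 0.0596 t 9.0 j [-0.59  0.28  0.89  2.05 -0.27  0.92  0.39]
```

View pics/s12.png

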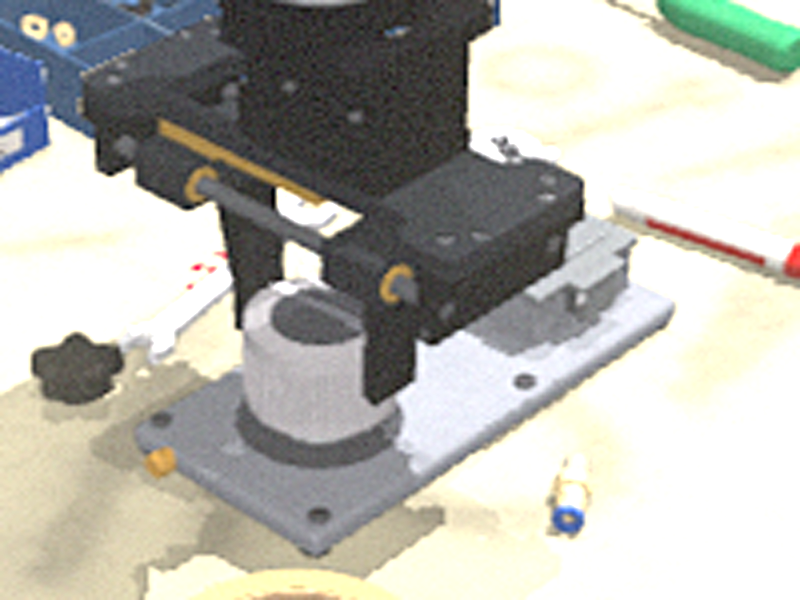

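>>> move_arm(series=[[0,0,0,0,0,0,0.5],[0.0005,0,0,3,0,0,0.5],[0.0005,0,0,3,0,0,0.5],[0.0005,0,0,3,0,0,0.5]], grip_force=30)

```text
clock: 9.38
tcp_pos: [0.4848, -0.1416, 0.0222]
orientation: [1.372, 1.089, -1.359]
contact_force: [-1.9, -1.0, 5.3]
finger_gap: 0.0595
```

```bash
python3 - <<'E'
from h import *
tgt((.4838,-.1406,.022),-.058)
E
```

```text
pos [ 0.4848 -0.1416  0.0222] delta tool mm [ 0.2 -1.2 -0.7] rot deg [-9.12  0.06 -0.67] F [-1.86 -1.02  5.3 ] T [-0.26  0.5   0.07] gap 0.0595 t 9.38 j [-0.61  0.29  0.92  2.05 -0.29  0.92  0.25]
```

>>> move_arm(series=[[0.0007,-0.001,0,4,0,0,0.5],[0.0007,0,0,4,0,0,0.5],[0.0007,0,0,4,0,0,0.5]])

```text
clock: 9.63
tcp_pos: [0.4851, -0.1424, 0.0221]
orientation: [1.529, 0.96, -1.511]
contact_force: [-6.0, 2.9, 11.9]
finger_gap: 0.0598
```

```bash
python3 - <<'E'
from h import *
tgt((.4838,-.1406,.022),-.058)
f=cam("scene")
c=cv2.resize(f["color"][170:330,250:450],None,fx=4,fy=3.75,interpolation=cv2.INTER_CUBIC)
cv2.imwrite("pics/s13.png",np.clip(c.astype(float)*1.8,0,255).astype(np.uint8))
E
```

```text
pos [ 0.4851 -0.1424  0.0221] delta tool mm [ 0.1 -1.9 -1.1] rot deg [-21.66  -0.05  -0.79] F [-6.    2.93 11.87] T [0.55 1.61 0.2 ] gap 0.0598 t 9.63 j [-0.65  0.3   0.97  2.05 -0.32  0.92  0.06]
```

View pics/s13.png

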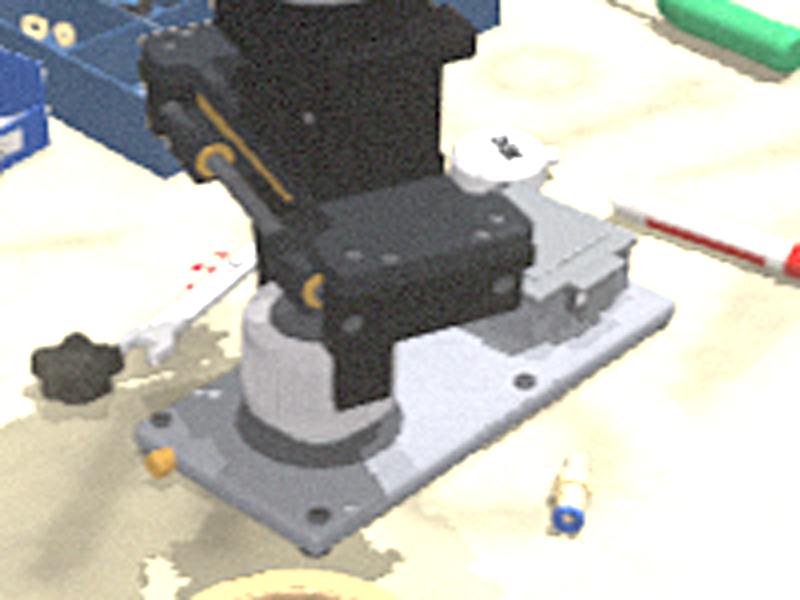

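>>> move_arm(series=[[0.0005,-0.001,-0.0005,4,0,-0.3,0.5],[0.0005,0,0,4,0,0,0.5],[0.0005,0,0,4,0,0,0.5]])

```text
clock: 9.93
tcp_pos: [0.4853, -0.1419, 0.0222]
orientation: [1.683, 0.818, -1.665]
contact_force: [-5.3, 1.1, 9.6]
finger_gap: 0.0598
```

```bash
python3 - <<'E'
from h import *
tgt((.4838,-.1406,.022),-.058)
E
```

```text
pos [ 0.4853 -0.1419  0.0222] delta tool mm [ 0.2 -2.  -0.1] rot deg [-34.38  -0.24  -0.53] F [-5.28  1.1   9.64] T [0.08 1.45 0.18] gap 0.0598 t 9.93 j [-0.68  0.33  1.02  2.05 -0.35  0.94 -0.14]
```

>>> move_arm(series=[[0.0005,-0.001,0,4,0,0,0.5],[0.0005,0,0,4,0,0,0.5],[0.0005,0,0,4,0,0,0.5]])

```text
clock: 10.18
tcp_pos: [0.485, -0.142, 0.0221]
orientation: [1.829, 0.654, -1.809]
contact_force: [-4.6, 1.0, 7.8]
finger_gap: 0.0595
```

```bash
python3 - <<'E'
from h import *
tgt((.4838,-.1406,.022),-.058)
E
```

```text
pos [ 0.485  -0.142   0.0221] delta tool mm [ 0.1 -1.8  0. ] rot deg [-46.98  -0.32  -0.53] F [-4.57  1.03  7.8 ] T [0.14 1.11 0.12] gap 0.0595 t 10.18 j [-0.72  0.35  1.07  2.05 -0.38  0.94 -0.32]
```

>>> move_arm(series=[[0.0005,-0.001,0,4,0,0,0.5],[0.0005,0,0,4,0,0,0.5],[0.0005,0,0,4,0,0,0.5]])

```text
clock: 10.43
tcp_pos: [0.4846, -0.1417, 0.0213]
orientation: [1.968, 0.47, -1.946]
contact_force: [-0.0, -0.7, -1.9]
finger_gap: 0.0593
```

```bash
python3 - <<'E'
from h import *
tgt((.4838,-.1406,.022),-.058)
E
```

```text
pos [ 0.4846 -0.1417  0.0213] delta tool mm [-0.7 -1.3  0.2] rot deg [-59.59  -0.41  -0.54] F [-0.04 -0.72 -1.92] T [-0.08  0.3   0.02] gap 0.0593 t 10.43 j [-0.76  0.38  1.12  2.06 -0.42  0.95 -0.51]
```

The upward force has gone, which suggests the keys have dropped in at about 57° of turn. Now I push straight down in small steps.

>>> move_arm(series=[[0.0015,-0.0005,0,0,0,0,0.5],[0.0015,0,0,0,0,0,0.5],[0.001,0,0,0,0,0,0.5]])

```text
clock: 10.68
tcp_pos: [0.4844, -0.1411, 0.0171]
orientation: [1.967, 0.47, -1.946]
contact_force: [-2.1, -0.7, 2.7]
finger_gap: 0.0597
```

```bash
python3 - <<'E'
from h import *
tgt((.4838,-.1406,.010),-.058)
E
```

```text
pos [ 0.4844 -0.1411  0.0171] delta tool mm [ 7.1 -0.8  0.4] rot deg [-59.53  -0.37  -0.54] F [-2.09 -0.69  2.66] T [-0.12  0.48  0.01] gap 0.0597 t 10.68 j [-0.75  0.38  1.12  2.06 -0.43  0.94 -0.5 ]
```

>>> move_arm(series=[[0.001,0,0,0,0,0,0.5],[0.001,0,0,0,0,0,0.5],[0.001,0,0,0,0,0,0.5],[0.001,0,0,0,0,0,0.5]], grip_force=40)

```text
clock: 11.02
tcp_pos: [0.4845, -0.1411, 0.0131]
orientation: [1.965, 0.475, -1.943]
contact_force: [-1.5, 1.2, 5.0]
finger_gap: 0.0597
```

```bash
python3 - <<'E'
from h import *
tgt((.4838,-.1406,.010),-.058)
E
```

```text
pos [ 0.4845 -0.1411  0.0131] delta tool mm [ 3.1 -0.8  0.4] rot deg [-59.27  -0.42  -0.51] F [-1.51  1.19  4.99] T [0.1  0.59 0.01] gap 0.0597 t 11.02 j [-0.74  0.39  1.11  2.06 -0.44  0.94 -0.49]
```

>>> move_arm(series=[[0.001,0,0,0,0,0,0.5],[0.001,0,0,0,0,0,0.5],[0.0008,0,0,0,0,0,0.5]])

```text
clock: 11.27
tcp_pos: [0.4845, -0.1411, 0.0102]
orientation: [1.965, 0.476, -1.943]
contact_force: [-5.8, 1.5, 16.2]
finger_gap: 0.0595
```

```bash
python3 - <<'E'
from h import *
tgt((.4838,-.1406,.010),-.058)
E
```

```text
pos [ 0.4845 -0.1411  0.0102] delta tool mm [ 0.2 -0.8  0.4] rot deg [-59.25  -0.45  -0.49] F [-5.81  1.46 16.2 ] T [ 0.17  1.4  -0.06] gap 0.0595 t 11.27 j [-0.74  0.39  1.1   2.06 -0.45  0.93 -0.49]
```

>>> move_arm(series=[[0.001,0,0,0,0,0,0.5],[0.001,0,0,0,0,0,0.5]])

```text
clock: 11.43
tcp_pos: [0.4846, -0.141, 0.01]
orientation: [1.966, 0.479, -1.944]
contact_force: [-13.1, 4.4, 31.8]
finger_gap: 0.0594
```

```bash
python3 - <<'E'
from h import *
f=cam("scene")
c=cv2.resize(f["color"][170:330,250:450],None,fx=4,fy=3.75,interpolation=cv2.INTER_CUBIC)
cv2.imwrite("pics/s20.png",np.clip(c.astype(float)*1.8,0,255).astype(np.uint8))
w=cam("wrist");cv2.imwrite("pics/w20.png",w["color"])
t=cam("top");cv2.imwrite("pics/t20.png",t["color"])
tgt((.4838,-.1406,.010),-.058)
for z in (.057,.069): print(z,[proj(w,np.array([.4838+.0305*np.cos(a),-.1406+.0305*np.sin(a),z])).round(0).tolist() for a in np.arange(4)*np.pi/2])
E
```

```text
pos [ 0.4846 -0.141   0.0101] delta tool mm [ 0.  -0.7  0.5] rot deg [-59.25  -0.56  -0.36] F [-11.13   4.06  27.04] T [0.64 2.56 0.02] gap 0.0593 t 11.58 j [-0.73  0.39  1.1   2.06 -0.45  0.93 -0.48]
0.057 [[351.0, 266.0], [261.0, 292.0], [291.0, 369.0], [376.0, 346.0]]
0.069 [[353.0, 276.0], [256.0, 304.0], [289.0, 386.0], [380.0, 361.0]]
```

View pics/s20.png

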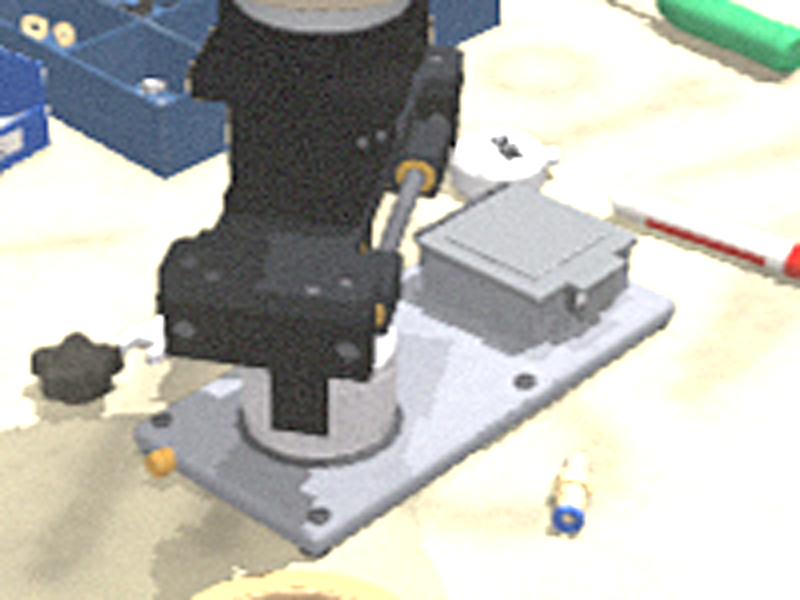

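View pics/w20.png

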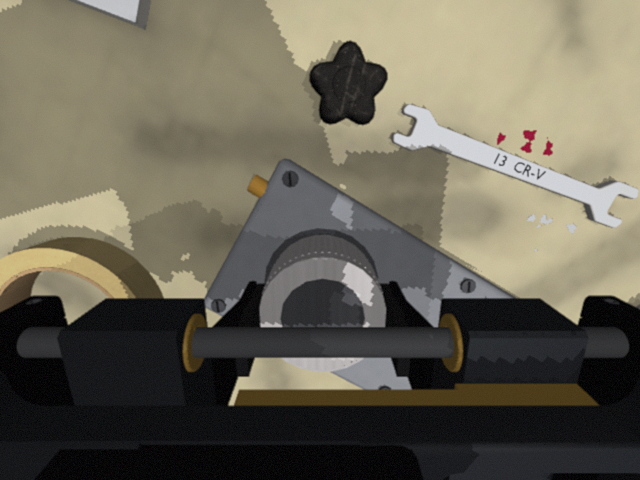

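>>> move_arm(series=[[0.0007,-0.0005,0,0,0,0,0.5]])

```text
clock: 11.67
tcp_pos: [0.4846, -0.1409, 0.0102]
orientation: [1.967, 0.479, -1.944]
contact_force: [-4.2, -0.7, 12.8]
finger_gap: 0.0594
```

```bash
python3 - <<'E'
from h import *
a=cv2.imread("pics/scene0.png");f=cam("scene");b=f["color"]
tgt((.4838,-.1406,.010),-.058)
f=cam("scene");tgt((.4838,-.1406,.010),-.058)
cv2.imwrite("pics/s21.png",b)
E
```

```text
pos [ 0.4846 -0.141   0.0101] delta tool mm [ 0.1 -0.7  0.5] rot deg [-59.27  -0.59  -0.37] F [-6.09  2.13 18.74] T [0.07 1.65 0.06] gap 0.0594 t 11.72 j [-0.73  0.39  1.1   2.06 -0.45  0.93 -0.48]
pos [ 0.4845 -0.141   0.0101] delta tool mm [ 0.1 -0.7  0.4] rot deg [-59.26  -0.58  -0.36] F [-6.41  0.44 18.89] T [0.09 1.62 0.01] gap 0.0595 t 11.77 j [-0.73  0.39  1.1   2.06 -0.45  0.93 -0.48]
```

View pics/s21.png

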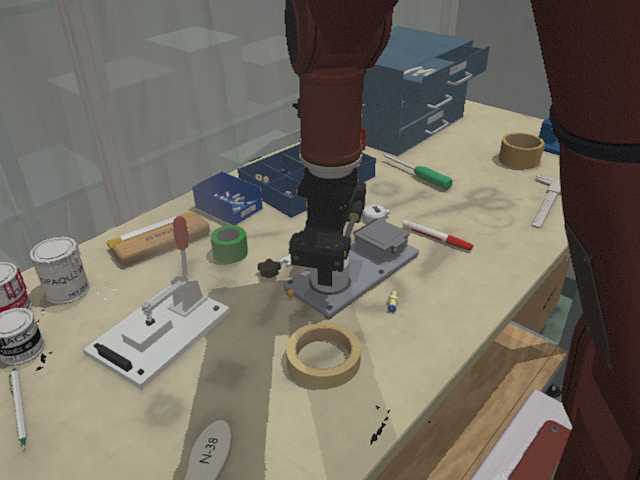

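The full scene shows the bystanders I can see where they were: roll (324,355), marker (440,235), fitting (392,300), counter (375,213) and star knob (268,268). The cover is flat at (385,240), and the cap is held down at (330,285) with a steady push of about 19 N. I'm handing in.

```bash
python3 - <<'E'
from h import *
print(hand_in()); s=read_state(); print(s["tcp_pos"],s["contact_force"],s["finger_gap"],s["clock"])
E
```

```text
the job is handed in; nothing more can be done
None
the job is handed in; nothing more can be done
```

The drain cover is shut and the cap is keyed and held fully home in the gripper. However, I pressed the cover too hard, and that may count as a failure.

- **Force limit:** when the cover hit its stop, the wrist reading was 116 N downward, about 122 N with the sideways parts, against the 120 N limit. I had stepped 4 mm per row into a very stiff arm. I backed off at once and used steps of about 1 mm once I was gripping the cap, where the highest push I read was about 35 N.
- **Drain cover:** pressed down past the catch. It lay flat in every later picture with the gripper away from it. I judged that by eye and did not measure the angle.
- **Cap:** turned about 57–59° until the upward force vanished and it dropped. I then pushed it down to a hard stop 12 mm below the start height, as the task gives. Extra push raised the force without moving it further. In the wrist picture its top matches 57 mm above the bench, and there was no sign of the fingers slipping.
- **Final hold:** about 19 N down with a 40 N grip, steady over the last readings, at 11.8 s of the 45 s allowed.
- **Bystanders:** the roll, marker, fitting, counter and star knob were where they started in the last scene view. The spanner is mostly hidden by the arm there, but it looked undisturbed in the wrist view.
- **Disagreement with the data given:** the real fingertips end about 25 mm behind the stated TCP. Three camera views and the contact agreed on this, so I worked from the real tips.

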